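# Lock the swing plate of a drilling jig with its ball-lock pin

## Task

Swing the drilling jig's steel plate by its black knob all the way into the green fork until it rests gently against the fork's stop. Then take the ball-lock pin with the red buttons from its parking block by squeezing both red buttons in, keep them squeezed while you slide the pin down through the fork and plate until its steel collar is fully home on the fork, and let go so that the buttons spring back and the balls lock under the fork. Do not force the plate or the pin, and leave the blue pin and everything else on the bench alone.

Things in the scene. Friction and masses are not known exactly. Their poses are not given: they have to be found in the camera images.
- jig: The drilling jig: dark green base 150 x 270 x 16 mm fixed to the bench. Origin on the vertical pivot axis of the swing plate, at bench level. The base reaches 50 mm to the +y side of the pivot and 220 mm to its -y side; swung in, the plate lies along the jig's -y. Over 30 N between jig and pin, or between plate and fork, is forcing.
- swing (a joint): Plate's angle about its pivot, rad: 0 = along the jig's -y; grows as it opens (free end towards the jig's -x, clockwise from above). Starts 0.5 to 0.85; slight friction (0.8 N at the knob), stays where left. The fork is set anywhere from -0.1 to 0.1, unmeasured: the plate meets its rigid stop when the holes line up; feel for it. 5 to 10 N at the knob is ample; the stop feels 1.4 times that.
- plate: The swing plate: steel bar 40 mm wide, 9 mm thick, from 79 to 88 mm above the bench, reaching 215 mm from the pivot. Carries a brass drill bush (72 mm from the pivot), an 18 mm hole (145 mm from the pivot) and the black knob (200 mm from the pivot). Origin on the pivot axis at bench level; the plate lies along its -y.
- knob_mid (a point): A point on the axis of the plate's black upright knob (22 mm diameter, from 94 to 136 mm above the bench), 115 mm above the bench: a good height to take or push it from above. The stop is hard: come up to it slowly, at about 15 mm/s. 200 mm from the pivot, 55 mm beyond the hole.
- tongue_hole (a point): Point on the vertical axis of the plate's 18 mm hole, 145 mm from the pivot, at the height of the fork's top face, 98 mm above the bench. It moves with the plate. With the plate at the fork's stop, the fork's two 18 mm holes are on this same axis.
- fork: Foot of the green fork (origin and axes as the jig's). The head opens to the jig's -x: two level plates 40 x 44 mm, at 69 to 77 and 90 to 98 mm above the bench, each with an 18 mm hole 145 mm from the pivot, joined at the jig's +x side by an upright web, the stop. Free space below. The head's own setting is not measured (see swing).
- pin: The loose ball-lock pin itself (about 0.2 kg), upright at the start. Its origin is on its axis at the underside of the collar, z up along the pin, y through the two red buttons, x through the two balls.
- pin_grip (a point): Centre of the pin's grip, 30 mm above its collar's underside; z up, y (either way) through the two red buttons: close the fingers along it. Buttons: pads 14 mm wide, 14 to 44 mm above the collar's underside; 42 mm over both when free, 34 mm pressed. Collar 36 mm dia, 6 thick; cap 28 mm dia, top at 54 mm. The pin starts in a parking block, collar 56 mm above the bench, shank loose in a 26 mm hole.
- pin_shoulder (a point): Point on the pin's axis at its collar's underside. Below it: shank 16 mm dia, 40 mm long, then a 12 mm taper to 7 mm (52 mm in all). Two balls 34.5 mm below the collar stand out to 23 mm across when the buttons are free (too wide for the 18 mm holes) and draw in when both are fully pressed. The tapered tip can draw a plate that is 2 to 3 mm off into line.
- button (a joint): Travel of the red buttons, m: 0 = free, balls out; 0.004 = fully pressed, balls in. The two buttons move together, on springs that take about 8 N each to press fully; squeeze with 25 to 40 N.
- blue_pin: A thicker plain pin (22 mm shank, blue cap 34 mm) standing in the other parking block; it does not fit this jig and is to be left alone. Origin at its collar's underside, on its axis.
- block_a: Wooden parking block 60 x 60 x 56 mm, fixed, origin under its centre: the red-button pin stands in it (26 mm hole). The two blocks trade places.
- block_b: Wooden parking block like block_a, with the blue pin.
- oil_bottle: Bystander: blue plastic bottle 110 mm tall.
- spray_can: Bystander: blue spray can 170 mm tall with red cap.
- wrench: Bystander: wrench lying on the bench.
- screwdriver: Bystander: orange screwdriver lying on the bench.
- chuck_key: Bystander: T-shaped chuck key lying on the bench.
- chip_brush: Bystander: brush lying on the bench.
- bar_stock: Bystander: upright aluminium round, 36 mm diameter, 55 mm tall.
Mind the look-alikes: they are no part of the job. There is more than one size of the pin; the job needs the largest.

How it is judged:
By the outcome, as a careful person would: the job done as asked, in the order asked, and still so for the second after the job is handed in, with the robot touching nothing.
It also fails if it takes over 72 s, if anything falls off the work surface, if the arm or the gripper's body presses on something with over 40 N, if the wrist force passes 120 N, or if a joint passes its speed limit or range.

## Robot

A 6-joint arm with a two-finger parallel gripper is mounted at the origin on the work surface. World frame = base frame: x ahead of the robot, y to its left, z up, the work surface at z = 0. Lengths are in m, angles in rad, forces in N, time in s.
With the tool pointing down it reaches from about 0.3 to 0.75 m from the base axis. Payload 8.5 kg.
Tool frame: the origin (TCP) lies midway between the tips of the shut fingers; the grasp point (between the pads) lies 19 mm behind it; z points along the fingers, x is the direction in which the jaws open and shut, and the axes are right-handed (so a half turn about z gives the same grasp; the last joint's range is limited). The gripper opens to 88 mm and grips with 3 to 60 N. Pads are 18 mm wide; open, the fingers measure 123 mm over their backs; the gripper's body (75 mm by 187 mm) begins 45 mm behind the grasp point.
Start: joints at [-1.449, 0.381, 1.297, -0, 1.464, -0.215], TCP at [0.182, -0.519, 0.202] pointing down, gripper open.
Joint ranges: [-3.11, 3.11], [-0.89, 2.33], [0.22, 2.48], [-1.42, 4.56], [0.17, 2.85], [-2.88, 2.88]. Speed limits (rad/s): [2.39, 2.39, 3.14, 3.14, 3.14, 3.14].

## Interface

Orientations are given as a unit quaternion [w, x, y, z].
In Python, from plant import ctrl gives the robot as it stands.
- The arm moves only by the shell command python3 -m handwheel 'ROWS' [OPENING] [FORCE]. ROWS is JSON, a list that holds one entry, the list of rows, each a list of 6 numbers: the shift along the tool's x, y, z in m, then the turn, a rotation vector about the tool's x, y, z in rad. In form: [[[tx, ty, tz, wx, wy, wz], ...]]. A call has 1 to 10 rows; each row is the pose to reach, as a shift and turn from the pose commanded when the call began, along the tool's axes at that moment; what a row does not reach only later rows make up. A row lasts 1/10 s, in which the tool goes at most 50 mm and 8.59 degrees, less where a joint would pass 70% of its speed; a pose out of reach is approached as far as the arm can. A call with a gripper value outside its range is refused whole. OPENING is the closure in counts, from 0 (fully open) to 255 (shut), set as the call begins (- or left out, the last holds). The fingers move at their own pace and stop on an object; FORCE is the grip in N (left out, the last holds). Time passes only in rows, so rows that repeat a pose let the fingers close. It gives the time, the measured TCP pose, the force and the opening at its end, in the units of the state.
- ctrl.get_obs(): the state, without advancing time (a new reading comes with each control period).
- ctrl.get_image(name): name is "scene" or "top" or "wrist"; returns (picture, depth): 384x512x3 uint8, blue, green, red; 384x512 float32, m along the optical axis (not along the pixel's ray), 0 where there is no reading.
- ctrl.camera_info(name): a dict with "mtx" (3x3 intrinsics, pixels), "position" and "orientation" of the camera in the world; the wrist camera has in their place "T_tool_cam" (4x4, takes a point from camera to tool coordinates, whose origin is the TCP and whose axes are the tool frame's). Camera axes: x right, y down, z forward; pixel columns grow to the right and rows downward; lengths in m; the calibration is good to about 2 mm. A picture is of the moment at which its call begins: read the wrist's pose just before it. camera_info takes no time and is no camera call.
- ctrl.sign_off(): hands the job in, once; it reports no verdict.
The state is a dict: "time_s": time; "joint_pos": joint angles; "joint_velocities": joint speeds; "joint_efforts": joint torques, N m; "ee_pos": TCP position; "tool_rot": TCP orientation; "force": force on the tool from outside, world axes, zero at the start; "wrist_torque": the same for the moment, N m; "finger_gap": opening from 0.0 (shut) to 1.0 (fully open).
Only numpy, scipy, OpenCV 4.12 (cv2) and the standard library are available. Lean on these libraries where they do the work, as an engineer would, in place of code of your own. Each camera call takes 0.05 s, during which the arm holds its last target. There are 200 camera calls.

## Working session

There is one attempt and no reset: what is moved stays moved. The work goes in short steps, Python scripts to look and compute and a shell command to move; the robot and the scene stay as the last step left them, time stands still between calls to the robot, and variables do not carry over. Pictures are saved under pics/ and viewed, about 8 in all and at most 12, crops included, and the job is handed in when it is done.

```bash
mkdir -p pics; ls
cat > h.py <<'E'
import numpy as np, cv2
from scipy.spatial.transform import Rotation as R
from plant import ctrl
def q2R(q): return R.from_quat([q[1],q[2],q[3],q[0]]).as_matrix()
def cam(name,obs=None):
    i=ctrl.camera_info(name); K=np.array(i["mtx"])
    if "T_tool_cam" in i:
        o=obs; T=np.eye(4); T[:3,:3]=q2R(o["tool_rot"]); T[:3,3]=o["ee_pos"]; T=T@np.array(i["T_tool_cam"])
        return K,T[:3,:3],T[:3,3]
    return K,q2R(i["orientation"]),np.array(i["position"])
def ray(c,u,v):
    K,Rm,p=c; d=Rm@np.linalg.solve(K,[u,v,1.0]); return p,d
def onz(c,u,v,z):
    p,d=ray(c,u,v); return p+d*(z-p[2])/d[2]
def pt(c,u,v,dep):
    p,d=ray(c,u,v); return p+d*dep
def proj(c,P):
    K,Rm,p=c; q=K@(Rm.T@(np.array(P)-p)); return q[:2]/q[2]
def grab(name,fn):
    o=ctrl.get_obs(); im,d=ctrl.get_image(name); cv2.imwrite(f"pics/{fn}.png",im); np.save(f"pics/{fn}.npy",d)
    c=cam(name,o); np.savez(f"pics/{fn}_c.npz",K=c[0],R=c[1],p=c[2]); return im,d,c
def load(fn):
    z=np.load(f"pics/{fn}_c.npz"); return cv2.imread(f"pics/{fn}.png"),np.load(f"pics/{fn}.npy"),(z["K"],z["R"],z["p"])
E
python3 - <<'E'
from h import *
a,_,c=grab("top","top0"); b,_,c2=grab("scene","scene0")
print(c,c2,ctrl.get_obs())
cv2.imwrite("pics/both.png",cv2.resize(np.vstack([a,b]),(800,1200))[:600]);
E
```

```text
pics
(array([[390.06287662,   0.        , 253.71905692],
       [  0.        , 390.06287662, 189.78633583],
       [  0.        ,   0.        ,   1.        ]]), array([[ 0.01898796, -0.98088767,  0.19364617],
       [-0.99973093, -0.01604576,  0.01675095],
       [-0.0133236 , -0.19391213, -0.98092842]]), array([0.30535305, 0.01530904, 1.32687746])) (array([[374.8608899 ,   0.        , 255.24540995],
       [  0.        , 374.8608899 , 193.06749826],
       [  0.        ,   0.        ,   1.        ]]), array([[ 0.64521634,  0.40903424, -0.64528045],
       [ 0.76381617, -0.36387914,  0.53308239],
       [-0.01675515, -0.83682912, -0.54720773]]), array([ 1.17242497, -0.49508513,  0.6280978 ])) {'time_s': 0.1, 'joint_pos': array([-1.44931607e+00,  3.81115336e-01,  1.29815701e+00,  1.31860428e-05,
        1.46356906e+00, -2.15250786e-01]), 'joint_velocities': array([ 0.00093041,  0.00163483, -0.0028965 , -0.00058542,  0.00056762,
        0.00040959]), 'joint_efforts': array([ 4.16730720e-03, -4.38654864e+01, -2.24911022e+01,  7.14467629e-02,
        3.41914105e-02, -7.82660345e-05]), 'ee_pos': array([ 0.18171318, -0.51880993,  0.2018161 ]), 'tool_rot': array([-4.66119486e-04,  8.15598440e-01, -5.78618005e-01, -4.15475399e-04]), 'force': array([-0.21863218, -0.30988046,  0.09053359]), 'wrist_torque': array([ 0.00843045, -0.02631576,  0.04850199]), 'finger_gap': 0.9990214683235054}
```

View pics/top0.png

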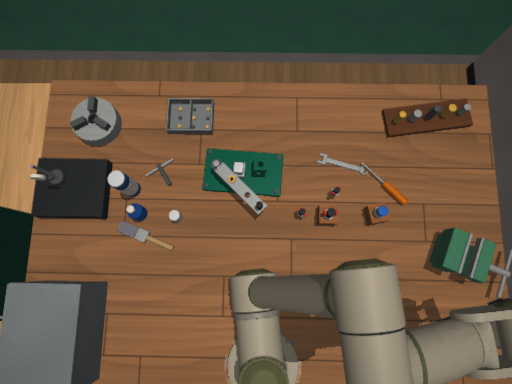

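View pics/scene0.png

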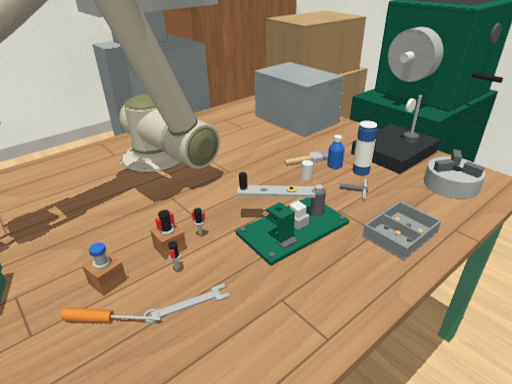

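The top view shows the jig at (244,172): pivot at (217,164), fork at (262,168), plate open with its knob at (260,205). Possible pins are the block pin with red buttons (top 328,213; scene 165,222), two small loose look-alikes (top 301,213 and 335,191; scene 198,217 and 173,250) and the blue pin (top 380,211; scene 100,260). I choose the one in the block, which is the largest. Next I'll measure it in a close crop.

Run:
```python
from h import *
a,d,c=load("top0"); b,db,cb=load("scene0")
hsv=cv2.cvtColor(a,cv2.COLOR_BGR2HSV)
m=cv2.inRange(hsv,(65,80,30),(95,255,200)); m[:140]=0;m[205:]=0;m[:,:195]=0;m[:,295:]=0
m=cv2.morphologyEx(m,cv2.MORPH_CLOSE,np.ones((15,15)))
ct=max(cv2.findContours(m,0,2)[0],key=cv2.contourArea); r=cv2.minAreaRect(ct); box=cv2.boxPoints(r)
P=np.array([onz(c,u,v,.016) for u,v in box]); print("jig corners",P.round(4).tolist())
e=[P[(i+1)%4]-P[i] for i in range(4)]; print([(np.linalg.norm(x).round(4),np.degrees(np.arctan2(x[1],x[0])).round(1)) for x in e])
# depth heights
vv,uu=np.mgrid[0:384,0:512]; K,Rm,p=c
X=p+ (np.stack([(uu-K[0,2])/K[0,0],(vv-K[1,2])/K[1,1],np.ones_like(uu,float)],-1)@Rm.T)*d[...,None]
def blob(lo,hi,x0,x1,y0,y1):
    q=(X[...,2]>lo)&(X[...,2]<hi); w=np.zeros_like(q); w[y0:y1,x0:x1]=1; q&=w
    return X[q],q
for n,a_ in dict(plate=(.08,.092,200,275,150,225),knob=(.125,.145,245,275,190,220),pincap=(.1,.12,318,340,200,225),fork=(.094,.103,240,280,155,180),block=(.05,.06,310,345,200,230)).items():
    S,q=blob(*a_); print(n,len(S),S.mean(0).round(4) if len(S) else '', np.median(S[:,2]) if len(S) else '')
    if n in("plate","block") and len(S): 
        rr=cv2.minAreaRect((S[:,:2]*1000).astype(np.float32)); print(rr)
big=np.hstack([cv2.resize(a[150:225,195:295],(400,300),interpolation=2),cv2.resize(b[195:270,125:225],(400,300),interpolation=2)])
cv2.imwrite("pics/crop1.png",cv2.resize(big,(800,300)))
```

```text
jig corners [[0.5614, 0.2136, 0.016], [0.7108, 0.2085, 0.016], [0.6924, -0.0615, 0.016], [0.5442, -0.0508, 0.016]]
[(np.float64(0.1495), np.float64(-2.0)), (np.float64(0.2706), np.float64(-93.9)), (np.float64(0.1485), np.float64(175.9)), (np.float64(0.2649), np.float64(86.3))]
plate 723 [0.5662 0.089  0.087 ] 0.08704732282228878
((601.786376953125, 59.111671447753906), (231.92633056640625, 135.0478973388672), 45.87626266479492)
knob 41 [0.4962 0.0192 0.1345] 0.1338463354603323
pincap 65 [ 0.4804 -0.2068  0.1087] 0.10887809498449008
fork 151 [0.6407 0.0178 0.0973] 0.0971124098436682
block 213 [ 0.4797 -0.2059  0.0552] 0.055253815743416146
((480.53631591796875, -207.94358825683594), (59.90916061401367, 60.552757263183594), 88.91992950439453)
```

View pics/crop1.png

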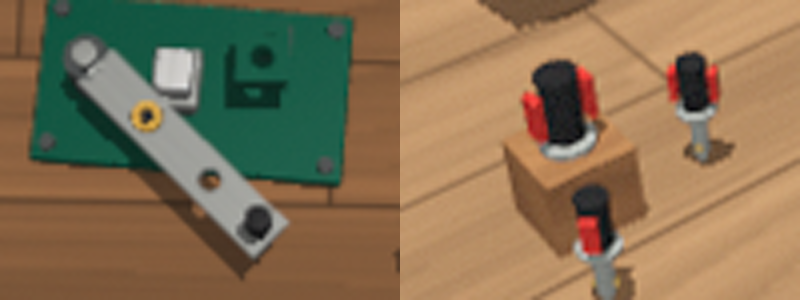

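The crop confirms the choice: the large red-button pin with a black cap stands in the wooden block (crop 560,100), and the two small pins stand loose beside it. In the plate, the bush is at top (231.8,179), the hole at (247.5,195.2) and the knob at (259.5,205).

Run:
```python
from h import *
a,d,c=load("top0"); b,db,cb=load("scene0")
bu=onz(c,231.75,179,.09);ho=onz(c,247.5,195.2,.088);kn=onz(c,259.5,205,.136)
hs=cv2.cvtColor(a,cv2.COLOR_BGR2HSV)
print("bush",bu,"hole",ho,"knob",kn,np.linalg.norm(ho-bu),np.linalg.norm((kn-ho)[:2]))
u=(kn-bu)[:2];u/=np.linalg.norm(u);print("dir",np.degrees(np.arctan2(u[1],u[0])),"pivot",kn[:2]-.2*u,ho[:2]-.145*u,bu[:2]-.072*u)
for n,im,cc,w in(("top",a,c,(315,345,200,228)),("scene",b,cb,(145,185,200,245))):
    h=cv2.cvtColor(im,cv2.COLOR_BGR2HSV); m=cv2.inRange(h,(0,170,90),(6,255,255))|cv2.inRange(h,(174,170,90),(180,255,255))
    x0,x1,y0,y1=w; k=np.zeros_like(m);k[y0:y1,x0:x1]=m[y0:y1,x0:x1]
    N,l,s,ce=cv2.connectedComponentsWithStats(k)
    for i in range(1,N):
        if s[i,4]>3: print(n,s[i],ce[i].round(1),onz(cc,*ce[i],.10 if n=="top" else .087).round(4))
o=ctrl.get_obs();print(q2R(o["tool_rot"]).round(3))
print(ctrl.camera_info("wrist"))
```

```text
bush [0.58411675 0.10856989 0.09      ] hole [0.53177309 0.0562112  0.088     ] knob [0.49285769 0.0168852  0.136     ] 0.07406274665596176 0.05532578612383649
dir -134.8666974238514 pivot [0.63394964 0.1586352 ] [0.63406475 0.15897995] [0.63490985 0.15959989]
top [324 211   3   5  13] [324.8 213. ] [ 0.4764 -0.19    0.1   ]
top [336 210   2   5   8] [336.4 212. ] [ 0.4802 -0.2264  0.1   ]
scene [169 212   5  13  40] [171.2 217.6] [ 0.4822 -0.1894  0.087 ]
scene [156 218   6  12  54] [158.5 223.8] [ 0.4837 -0.2242  0.087 ]
[[ 0.33  -0.944 -0.   ]
 [-0.944 -0.33   0.001]
 [-0.001 -0.    -1.   ]]
{'mtx': array([[267.0479354 ,   0.        , 253.76857939],
       [  0.        , 267.0479354 , 188.83753355],
       [  0.        ,   0.        ,   1.        ]]), 'T_tool_cam': array([[ 9.99999830e-01, -5.56779084e-04,  1.76025292e-04,
         3.02245116e-04],
       [ 4.86643329e-04,  9.61220610e-01,  2.75780169e-01,
        -7.12317834e-02],
       [-3.22747769e-04, -2.75780036e-01,  9.61220717e-01,
        -1.82523406e-01],
       [ 0.00000000e+00,  0.00000000e+00,  0.00000000e+00,
         1.00000000e+00]])}
```

```bash
python3 -m handwheel '[[[-0.2,-0.235,0,0,0,-0.2],[-0.2,-0.235,0,0,0,-0.2],[-0.403,-0.47,0,0,0,-0.45],[-0.403,-0.47,0,0,0,-0.45],[-0.403,-0.47,0,0,0,-0.45],[-0.403,-0.47,0,0,0,-0.45],[-0.403,-0.47,0,0,0,-0.45],[-0.403,-0.47,0,0,0,-0.45],[-0.403,-0.47,0,0,0,-0.45],[-0.403,-0.47,0,0,0,-0.45]]]' 128 30; python3 -m handwheel '[[[0,0,0,0,0,0],[0,0,0,0,0,0]]]'
python3 - <<'E'
from h import *
o=ctrl.get_obs();print(o["ee_pos"],q2R(o["tool_rot"])[:2,0],o["finger_gap"],o["joint_pos"])
E
```

```text
time_s: 1.1
ee_pos: [0.433, -0.0845, 0.2023]
tool_rot: [0.0, 0.924, -0.382, -0.0]
force: [0.9, -2.0, 0.8]
finger_gap: 0.498
time_s: 1.3
ee_pos: [0.4325, -0.0856, 0.2021]
tool_rot: [0.0, 0.925, -0.381, -0.0]
force: [0.2, -0.4, -1.4]
finger_gap: 0.495
[ 0.43254182 -0.08562704  0.20206333] [ 0.71010364 -0.70409691] 0.49477912525968804 [-4.64987986e-01  1.89270871e-01  1.57667918e+00 -2.80300746e-04
  1.37635949e+00  3.16216878e-01]
```

```bash
python3 -m handwheel '[[[-0.03,-0.115,0,0,0,0],[-0.03,-0.115,0,0,0,0],[-0.03,-0.115,0,0,0,0],[-0.03,-0.115,0,0,0,0],[-0.03,-0.115,0,0,0,0]]]'
python3 - <<'E'
from h import *
im,d,c=grab("wrist","w1")
for n,P in dict(knob=(.4929,.0169,.136),hole=(.532,.0562,.088),piv=(.634,.159,.09)).items(): print(n,proj(c,P))
E
```

```text
time_s: 1.8
ee_pos: [0.4921, 0.0146, 0.2021]
tool_rot: [0.0, 0.924, -0.383, -0.0]
force: [-0.0, -0.3, 0.4]
finger_gap: 0.498
knob [252.30169499 186.30522628]
hole [252.31211298 125.02326223]
piv [251.3802175 -35.8411499]
```

View pics/w1.png

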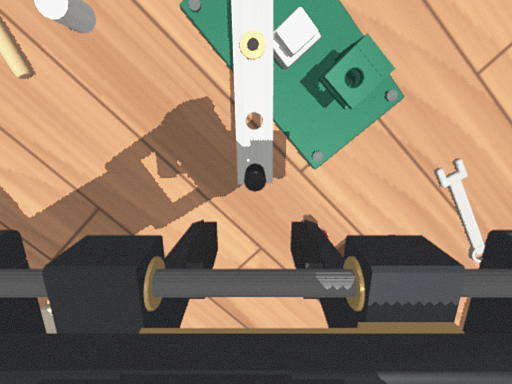

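The wrist view shows the knob at (255,183), the plate hole at (254,120) and the fork's top hole at (354,77). All of them are close to the predictions.

Run:
```python
from h import *
im,d,c=load("w1")
pv=np.array([.634,.159]); f=onz(c,354,77,.098)[:2]; h=onz(c,254,120,.088)[:2]; k=onz(c,255,182,.136)[:2]
for n,x in(("fork",f),("hole",h),("knob",k)):
    v=x-pv; print(n,x,np.linalg.norm(v),np.degrees(np.arctan2(v[1],v[0])))
o=ctrl.get_obs();print(o["ee_pos"],q2R(o["tool_rot"])[:2,:2])
```

```text
fork [0.6369899  0.01768369] 0.14134794026759226 -88.78794627582634
hole [0.5370112 0.0586286] 0.13957523133559996 -134.01809302560602
knob [0.49777748 0.01809638] 0.19598572349451623 -134.03227575276173
[0.4919754  0.01445216 0.2022145 ] [[ 0.70664483 -0.70756816]
 [-0.70756839 -0.70664482]]
```

```bash
python3 -m handwheel '[[[0,-0.004,0.04,0,0,0],[0,-0.004,0.08,0,0,0],[0,-0.004,0.103,0,0,0],[0,-0.004,0.103,0,0,0],[0,-0.004,0.103,0,0,0]]]';  python3 -m handwheel '[[[0.004,0,0,0,0,0],[0.008,0,0,0,0,0],[0.01,0,0,0,0,0],[0.012,0,0,0,0,0],[0.013,0,0,0,0,0]]]'
```

```text
time_s: 2.35
ee_pos: [0.4955, 0.0178, 0.1002]
tool_rot: [-0.0, 0.924, -0.383, 0.0]
force: [-0.2, 0.1, 0.3]
finger_gap: 0.496
time_s: 2.85
ee_pos: [0.5047, 0.0097, 0.0995]
tool_rot: [-0.0, 0.924, -0.382, 0.0]
force: [-0.3, 0.7, 1.4]
finger_gap: 0.496
```

```bash
python3 -m handwheel '[[[0.01,-0.001,0,0,0,-0.05],[0.02,-0.002,0,0,0,-0.1],[0.03,-0.004,0,0,0,-0.15],[0.0395,-0.0063,0,0,0,-0.2],[0.049,-0.009,0,0,0,-0.25],[0.0585,-0.0123,0,0,0,-0.3],[0.068,-0.016,0,0,0,-0.35],[0.077,-0.0203,0,0,0,-0.4],[0.086,-0.025,0,0,0,-0.45],[0.0945,-0.03,0,0,0,-0.5]]]';  python3 - <<'E'
from h import *
im,d,c=grab("wrist","w2"); o=ctrl.get_obs();print(o["ee_pos"],o["force"],q2R(o["tool_rot"])[:2,:2])
E
```

```text
time_s: 3.85
ee_pos: [0.5931, -0.0354, 0.0997]
tool_rot: [-0.0, 0.99, -0.14, 0.0]
force: [0.4, 2.5, 3.4]
finger_gap: 0.497
[ 0.5944154  -0.03588252  0.09967898] [0.50988939 1.21624726 2.01637307] [[ 0.96116025 -0.27598479]
 [-0.27598572 -0.9611617 ]]
```

View pics/w2.png

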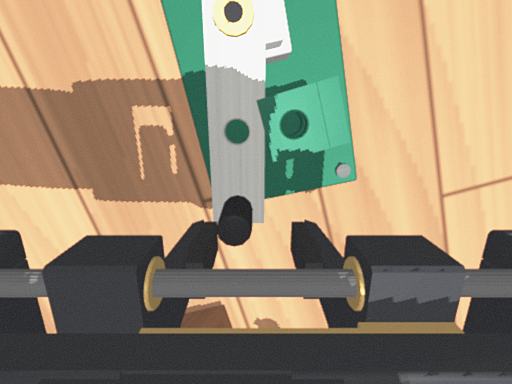

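The wrist view shows the pusher finger against the knob (235,230), the plate hole at (237,131) and the fork hole at (293,124).

Run:
```python
from h import *
im,d,c=load("w2")
f=onz(c,293,124,.098)[:2]; h=onz(c,237,131,.088)[:2];b=onz(c,233,12,.09)[:2]; k=onz(c,236,235,.136)[:2]
u=(h-b);print(f,h,k,np.linalg.norm(u));u/=np.linalg.norm(u); pv=h-.145*u; print(pv,k-.2*u)
ang=lambda x:np.arctan2(*(x-pv)[::-1]); print(ang(h),ang(f),ang(f)-ang(h),np.linalg.norm(f-pv))
```

```text
[0.63644103 0.01789322] [0.59821856 0.02350784] [ 0.58332173 -0.03246367] 0.07351784785971749
[0.636469   0.16337172] [0.63608096 0.16045202]
-1.8377519821702992 -1.5709885914548816 0.26676339071541766 0.1454785013064906
```

```bash
python3 -m handwheel '[[[0.005,-0.0004,0,0,0,-0.025],[0.01,-0.0008,0,0,0,-0.05],[0.015,-0.0014,0,0,0,-0.075],[0.02,-0.002,0,0,0,-0.1],[0.025,-0.003,0,0,0,-0.125],[0.03,-0.004,0,0,0,-0.15],[0.035,-0.005,0,0,0,-0.175],[0.0375,-0.0057,0,0,0,-0.19],[0.0395,-0.0063,0,0,0,-0.2],[0.0395,-0.0063,0,0,0,-0.2]]]'; python3 -m handwheel '[[[0.0015,0,0,0,0,-0.0075],[0.003,0,0,0,0,-0.015],[0.0045,0,0,0,0,-0.0225]]]'
```

```text
time_s: 4.9
ee_pos: [0.6326, -0.0407, 0.0994]
tool_rot: [0.0, 0.999, -0.042, 0.0]
force: [1.5, 3.0, 4.8]
finger_gap: 0.501
time_s: 5.2
ee_pos: [0.6368, -0.041, 0.0994]
tool_rot: [-0.0, 1.0, -0.03, -0.0]
force: [-0.3, 4.0, 4.1]
finger_gap: 0.497
```

```bash
python3 -m handwheel '[[[0.0015,0,0,0,0,-0.0075],[0.003,0,0,0,0,-0.015]]]'; python3 -m handwheel '[[[0.001,0,0,0,0,-0.005],[0.002,0,0,0,0,-0.01]]]';python3 -m handwheel '[[[0.001,0,0,0,0,-0.005],[0.002,0,0,0,0,-0.01]]]'
```

```text
time_s: 5.4
ee_pos: [0.6399, -0.0412, 0.0994]
tool_rot: [-0.0, 1.0, -0.023, 0.0]
force: [-0.9, 3.9, 4.9]
finger_gap: 0.5
time_s: 5.6
ee_pos: [0.6418, -0.0413, 0.0994]
tool_rot: [-0.0, 1.0, -0.018, -0.0]
force: [-0.5, 4.7, 4.2]
finger_gap: 0.498
time_s: 5.8
ee_pos: [0.6438, -0.0414, 0.0994]
tool_rot: [-0.0, 1.0, -0.013, -0.0]
force: [0.6, 4.9, 5.8]
finger_gap: 0.501
```

```bash
python3 -m handwheel '[[[0.001,0,0,0,0,-0.005],[0.002,0,0,0,0,-0.01]]]'; python3 -m handwheel '[[[0.001,0,0,0,0,-0.005]]]';python3 -m handwheel '[[[0.001,0,0,0,0,-0.005]]]'
python3 - <<'E'
from h import *
im,d,c=grab("wrist","w3"); o=ctrl.get_obs();print(o["ee_pos"],o["force"],o["wrist_torque"],q2R(o["tool_rot"])[:2,:2])
E
```

```text
time_s: 6.0
ee_pos: [0.6458, -0.0414, 0.0994]
tool_rot: [-0.0, 1.0, -0.008, -0.0]
force: [0.2, 4.2, 5.6]
finger_gap: 0.502
time_s: 6.1
ee_pos: [0.6468, -0.0414, 0.0994]
tool_rot: [-0.0, 1.0, -0.005, -0.0]
force: [-0.2, 5.0, 6.3]
finger_gap: 0.499
time_s: 6.2
ee_pos: [0.6478, -0.0414, 0.0994]
tool_rot: [-0.0, 1.0, -0.003, -0.0]
force: [-0.1, 4.8, 5.9]
finger_gap: 0.502
[ 0.64794099 -0.04149929  0.09941978] [-0.3177985   4.6628194   5.45634646] [ 0.70852556  0.11566892 -0.0666175 ] [[ 0.99998403 -0.00565201]
 [-0.00565202 -0.99998402]]
```

View pics/w3.png

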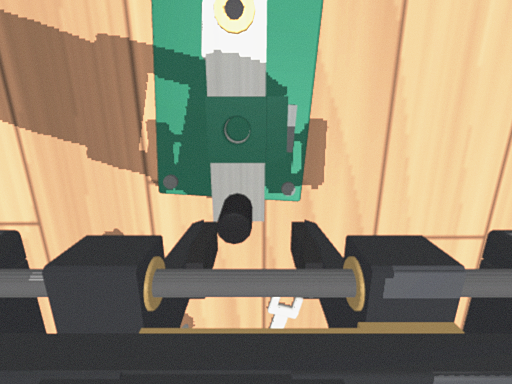

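The wrist view shows the plate inside the fork, with the fork hole (238,128) nearly concentric over the plate hole. I'll creep on until I feel the stop.

```bash
for i in 1 2 3; do :; done; python3 -m handwheel '[[[0.001,0,0,0,0,-0.005]]]'|grep -E 'pos|force'; python3 -m handwheel '[[[0.001,0,0,0,0,-0.005]]]'|grep -E 'pos|force'
```

```text
ee_pos: [0.6487, -0.0415, 0.0994]
force: [-3.4, 3.7, 6.5]
ee_pos: [0.6491, -0.0414, 0.0994]
force: [-5.6, 3.8, 8.5]
```

```bash
python3 -m handwheel '[[[0.0003,0,0,0,0,0],[0.0003,0,0,0,0,0],[0.0003,0,0,0,0,0]]]'|grep -E 'pos|force'
```

```text
ee_pos: [0.6491, -0.0414, 0.0994]
force: [-4.3, 4.0, 9.1]
```

```bash
python3 -m handwheel '[[[0.0005,0,0,0,0,0],[0.001,0,0,0,0,0],[0.001,0,0,0,0,0]]]'|grep -E 'pos|force'
```

```text
ee_pos: [0.6497, -0.0416, 0.0995]
force: [-7.3, 3.0, 9.2]
```

```bash
python3 -m handwheel '[[[-0.004,0,0,0,0,0],[-0.008,0,0,0,0,0],[-0.012,0,0,0,0,0],[-0.012,0,0,0,0,0]]]'|grep -E 'pos|force'; python3 -m handwheel '[[[0,0,-0.03,0,0,0],[0,0,-0.07,0,0,0],[0,0,-0.11,0,0,0],[0,0,-0.11,0,0,0],[0,0,-0.11,0,0,0]]]'|grep -E 'pos|force'
python3 - <<'E'
from h import *
im,d,c=grab("wrist","w4"); o=ctrl.get_obs();print(o["ee_pos"],o["force"],o["wrist_torque"],o["joint_pos"],q2R(o["tool_rot"])[:2,:2])
E
```

```text
ee_pos: [0.639, -0.0416, 0.0997]
force: [-0.1, 4.4, 6.8]
ee_pos: [0.639, -0.0423, 0.209]
force: [-1.0, 0.3, -1.5]
[ 0.63856452 -0.04206819  0.20779266] [ 0.40629735 -0.24903278 -1.16259644] [-0.08566636 -0.08784347  0.06936439] [-2.50049062e-01  5.41850520e-01  1.00904183e+00 -8.59399218e-04
  1.59300335e+00 -2.53320101e-01] [[ 0.99999172  0.00325325]
 [ 0.00325262 -0.99999468]]
```

View pics/w4.png

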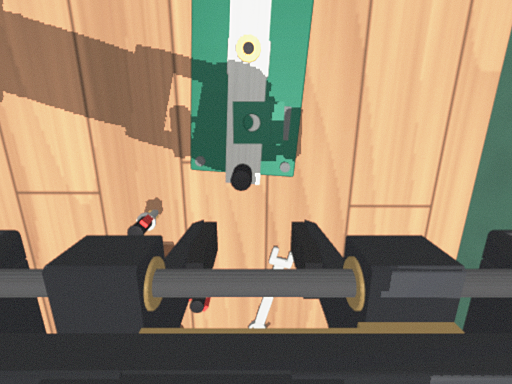

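Run:
```python
from h import *
im,d,c=load("w4"); im3,d3,c3=load("w3")
cv2.imwrite("pics/crop2.png",np.hstack([cv2.resize(im[30:200,190:310],(400,567),interpolation=2),cv2.resize(im3[60:230,180:300],(400,567),interpolation=2)]))
for z in(.088,.098): print(onz(c,251,122,z))
print(onz(c,248,48,.09),onz(c,241,178,.136))
```

```text
[0.63615005 0.01786055 0.088     ]
[0.63625076 0.01821508 0.098     ]
[0.63312322 0.09117151 0.09      ] [ 0.62678475 -0.03395221  0.136     ]
```

View pics/crop2.png

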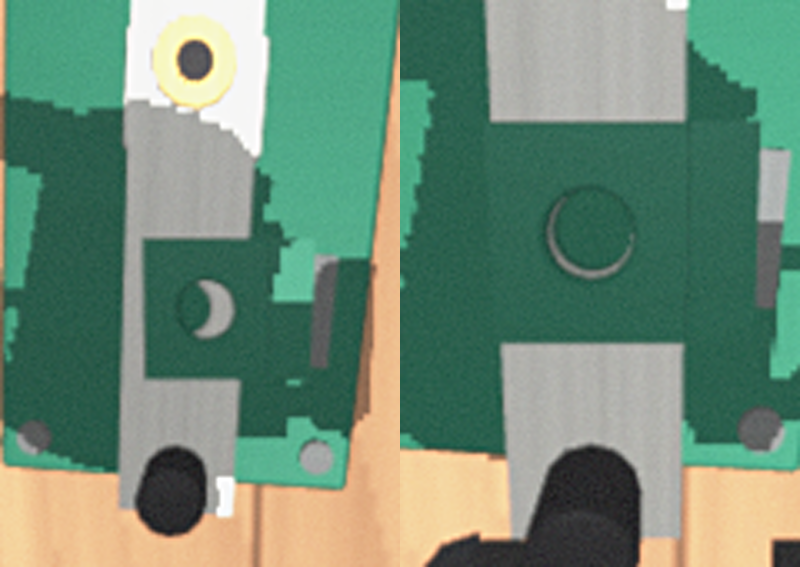

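The left crop shows the plate dragged back about 7 mm at the hole when I withdrew: the plate's steel shows through the fork hole at (210,310). The vertical force during the push means the gripper was rubbing on something. I'll push again from higher up and watch the forces.

```bash
python3 -m handwheel '[[[-0.012,-0.005,0.03,0,0,0],[-0.012,-0.005,0.06,0,0,0],[-0.012,-0.005,0.08,0,0,0],[-0.012,-0.005,0.08,0,0,0]]]'|grep -E 'pos|force'; for z in 1; do :; done; python3 -m handwheel '[[[0,0,0.008,0,0,0],[0,0,0.016,0,0,0],[0,0,0.016,0,0,0]]]'|grep -E 'pos|force'; python3 -m handwheel '[[[0.004,0,0,0,0,0],[0.008,0,0,0,0,0],[0.01,0,0,0,0,0]]]'|grep -E 'pos|force'
```

```text
ee_pos: [0.6248, -0.0365, 0.1247]
force: [-0.1, 0.1, 1.0]
ee_pos: [0.6267, -0.0367, 0.1126]
force: [0.3, -0.7, 0.7]
ee_pos: [0.6377, -0.0367, 0.1138]
force: [-0.5, -0.8, -0.1]
```

```bash
python3 -m handwheel '[[[0.0015,0,0,0,0,0],[0.003,0,0,0,0,0],[0.0045,0,0,0,0,0]]]'|grep -E 'pos|force'; python3 -m handwheel '[[[0.001,0,0,0,0,0],[0.002,0,0,0,0,0]]]'|grep -E 'pos|force';  python3 -m handwheel '[[[0.001,0,0,0,0,0],[0.002,0,0,0,0,0]]]'|grep -E 'pos|force'; python3 -m handwheel '[[[0.001,0,0,0,0,0]]]'|grep -E 'pos|force'
```

```text
ee_pos: [0.6417, -0.0366, 0.1134]
force: [-0.5, 0.3, -0.5]
ee_pos: [0.6436, -0.0366, 0.1134]
force: [-1.0, -0.0, -0.3]
ee_pos: [0.6456, -0.0366, 0.1134]
force: [-0.6, 1.0, -0.9]
ee_pos: [0.6466, -0.0366, 0.1133]
force: [0.0, -0.5, -0.1]
```

```bash
python3 -m handwheel '[[[0.001,0,0,0,0,0]]]'|grep -E 'pos|force'; python3 -m handwheel '[[[0.001,0,0,0,0,0]]]'|grep -E 'pos|force'
```

```text
ee_pos: [0.6476, -0.0366, 0.1133]
force: [1.6, -0.1, -0.3]
ee_pos: [0.6486, -0.0366, 0.1133]
force: [-0.4, 0.3, 0.4]
```

```bash
python3 -m handwheel '[[[0.001,0,0,0,0,0]]]'|grep -E 'pos|force'; python3 -m handwheel '[[[0.001,0,0,0,0,0]]]'|grep -E 'pos|force'
```

```text
ee_pos: [0.6496, -0.0366, 0.1134]
force: [0.8, -0.1, -0.5]
ee_pos: [0.6506, -0.0366, 0.1133]
force: [0.1, -1.3, -0.2]
```

```bash
python3 -m handwheel '[[[0.001,0,0,0,0,0]]]'|grep -E 'pos|force';  python3 - <<'E'
from h import *
im,d,c=grab("wrist","w5"); cv2.imwrite("pics/crop3.png",cv2.resize(im[80:300,140:340],(600,660))[:600])
E
```

```text
ee_pos: [0.6516, -0.0366, 0.1134]
force: [-0.1, 0.3, -0.3]
```

View pics/crop3.png

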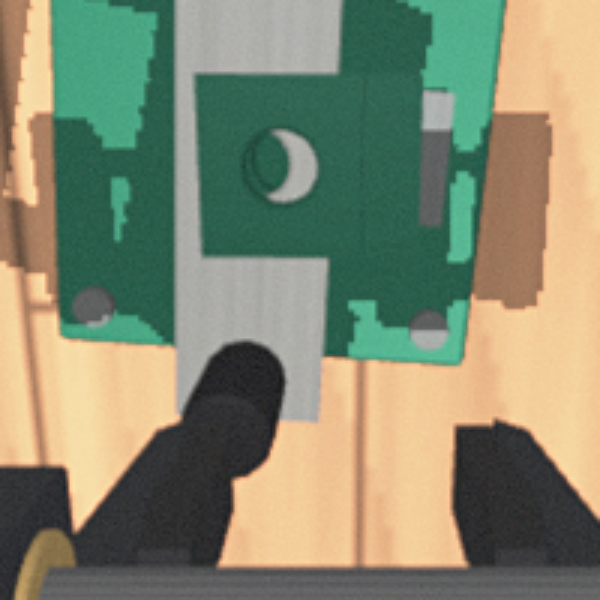

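Run:
```python
from h import *
im,d,c=load("w5")
f=lambda x,y:(140+x/3,80+y/3)
for n,p,z in(("knobtop",(228,438),.136),("forkhole",(281,165),.098),("plate R",(320,400),.088),("plate L",(178,400),.088)):
    u=f(*p); print(n,onz(c,*u,z).round(4), "depth:",pt(c,*u,d[int(u[1]),int(u[0])]).round(4))
for p in((235,380),(228,420),(215,450),(228,460),(200,440),(180,430),(210,500),(225,500),(170,480),(470,440),(460,460),(480,430),(500,440)):
    u=f(*p); print(p,pt(c,*u,d[int(u[1]),int(u[0])]).round(4))
o=ctrl.get_obs(); print(o["ee_pos"],q2R(o["tool_rot"]).round(3).tolist(),o["finger_gap"])
```

```text
knobtop [ 0.6275 -0.0369  0.136 ] depth: [ 0.6299 -0.03    0.1516]
forkhole [0.6372 0.0181 0.098 ] depth: [0.631  0.0113 0.0144]
plate R [ 0.6461 -0.0468  0.088 ] depth: [ 0.6462 -0.0464  0.0888]
plate L [ 0.6068 -0.0469  0.088 ] depth: [ 0.6069 -0.0467  0.0885]
(235, 380) [ 0.6283 -0.0267  0.1274]
(228, 420) [ 0.6277 -0.0327  0.136 ]
(215, 450) [ 0.629  -0.0277  0.162 ]
(228, 460) [ 0.6298 -0.0343  0.1523]
(200, 440) [ 0.6255 -0.0279  0.1572]
(180, 430) [ 0.6218 -0.026   0.157 ]
(210, 500) [ 0.6294 -0.0326  0.1718]
(225, 500) [ 0.63   -0.0393  0.1593]
(170, 480) [ 0.6232 -0.0278  0.1737]
(470, 440) [ 0.6762 -0.0278  0.1572]
(460, 460) [ 0.674  -0.0306  0.1599]
(480, 430) [ 0.6788 -0.0277  0.1527]
(500, 440) [ 0.6817 -0.0276  0.1575]
[ 0.65172191 -0.03656762  0.11331014] [[1.0, 0.003, 0.0], [0.003, -1.0, 0.0], [0.0, -0.0, -1.0]] 0.5017365200881256
```

The depth readings show the fingertips at z≈0.15 with the TCP at 0.113, so the tips were barely skimming the top of the knob. I'll lift and measure where the tips sit relative to the TCP at several openings.

```bash
python3 -m handwheel '[[[0,0,-0.04,0,0,0],[0,0,-0.08,0,0,0],[0,0,-0.1,0,0,0],[0,0,-0.1,0,0,0],[0,0,-0.1,0,0,0],[0,0,-0.1,0,0,0]]]' 0|grep -E 'pos|force|gap'
cat > tip.py <<'E'
from h import *
import sys
n=sys.argv[1]
im,d,c=grab("wrist",n); o=ctrl.get_obs()
T=np.array(ctrl.camera_info("wrist")["T_tool_cam"]);K=c[0]
vv,uu=np.mgrid[0:384,0:512]
X=(np.stack([(uu-K[0,2])/K[0,0],(vv-K[1,2])/K[1,1],np.ones_like(uu,float)],-1)*d[...,None])@T[:3,:3].T+T[:3,3]
m=(X[...,2]>-.075)&(X[...,2]<.02)&(abs(X[...,0])<.075)&(abs(X[...,1])<.02)&(d>0)
print(n,o["finger_gap"],m.sum())
for s in(-1,1):
    q=X[m&(np.sign(X[...,0])==s)]
    if len(q): print(s,"z max/99%",q[:,2].max(),np.percentile(q[:,2],95),"x range",q[:,0].min(),q[:,0].max(),"y",q[:,1].min(),q[:,1].max())
E
python3 tip.py t0
python3 -m handwheel '[[[0,0,0,0,0,0],[0,0,0,0,0,0],[0,0,0,0,0,0],[0,0,0,0,0,0],[0,0,0,0,0,0],[0,0,0,0,0,0],[0,0,0,0,0,0]]]' 255|grep gap; python3 tip.py t255
```

```text
ee_pos: [0.651, -0.0365, 0.2114]
force: [0.1, -0.3, -0.6]
finger_gap: 0.992
t0 1.0009777523345476 3414
-1 z max/99% -0.03544459441335107 -0.03917904190490965 x range -0.05960278117287175 -0.04308036392647767 y -0.01131392682242506 0.00935761000473094
1 z max/99% -0.035637399273408005 -0.03934993046232105 x range 0.043462901206510376 0.060555642827673395 y -0.011261008679279337 0.00942606465898864
finger_gap: 0.387
t255 0.3469818433094092 2536
-1 z max/99% -0.035844443284970745 -0.03959548371419531 x range -0.03353177896843156 -0.01670923527971461 y -0.011297380507899302 0.009068250145766565
1 z max/99% -0.035078949908085716 -0.03994098381075234 x range 0.01712127709808594 0.03402543762449398 y -0.01137568697822168 0.009489548025195499
```

Run:
```python
from h import *
im,d,c=grab("scene","s2"); o=ctrl.get_obs(); p=o["ee_pos"];Rt=q2R(o["tool_rot"]);print(p)
K=c[0];vv,uu=np.mgrid[0:384,0:512]
X=c[2]+(np.stack([(uu-K[0,2])/K[0,0],(vv-K[1,2])/K[1,1],np.ones_like(uu,float)],-1)*d[...,None])@c[1].T
Q=(X-p)@Rt
m=(abs(Q[...,0])<.12)&(abs(Q[...,1])<.1)&(Q[...,2]<.04)&(Q[...,2]>-.3)&(d>0)
q=Q[m]; print(len(q))
for z in np.arange(-.15,.04,.01):
    s=q[(q[:,2]>z)&(q[:,2]<=z+.01)]
    if len(s): print(round(z,3),len(s),s.min(0).round(3),s.max(0).round(3))
print("tcp px",proj(c,p), "tip-36", proj(c,p+Rt@[0,0,-.036]))
x,y=proj(c,p).astype(int); cv2.imwrite("pics/s2c.png",cv2.resize(cv2.circle(im.copy(),(x,y),1,(0,0,255),-1)[max(0,y-70):y+50,x-80:x+80],(800,600)))
```

```text
[ 0.6515566  -0.03655713  0.21335668]
7811
-0.15 801 [-0.093 -0.035 -0.15 ] [ 0.096  0.036 -0.14 ]
-0.14 409 [-0.091 -0.034 -0.14 ] [ 0.096  0.035 -0.13 ]
-0.13 389 [-0.09  -0.035 -0.13 ] [ 0.094  0.035 -0.12 ]
-0.12 474 [-0.083 -0.035 -0.12 ] [ 0.088  0.035 -0.11 ]
-0.11 248 [-0.084 -0.034 -0.11 ] [ 0.088  0.035 -0.1  ]
-0.1 50 [-0.035 -0.011 -0.1  ] [ 0.046  0.014 -0.09 ]
-0.09 94 [-0.029 -0.011 -0.09 ] [ 0.036  0.012 -0.08 ]
-0.08 98 [-0.03  -0.009 -0.08 ] [ 0.035  0.012 -0.07 ]
-0.07 99 [-0.029 -0.011 -0.07 ] [ 0.033  0.011 -0.06 ]
-0.06 97 [-0.028 -0.01  -0.06 ] [ 0.033  0.011 -0.05 ]
-0.05 85 [-0.026 -0.01  -0.05 ] [ 0.032  0.011 -0.04 ]
-0.04 22 [-0.025 -0.008 -0.04 ] [ 0.027  0.01  -0.036]
tcp px [265.0440861  177.82480834] tip-36 [265.00184165 163.10848984]
```

View pics/s2c.png

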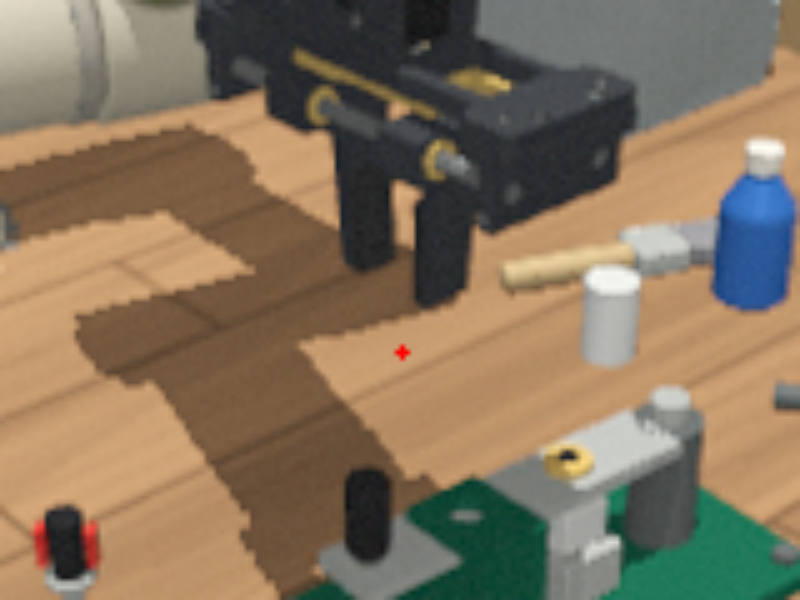

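The picture settles it: the real fingertips end about 36 mm short of the reported TCP (red dot at 402,352), so reported z must be tip z minus 0.036. I'll push the plate again with the tips at 0.104.

```bash
python3 -m handwheel '[[[-0.0245,0.002,0,0,0,0],[-0.0245,0.002,0.02,0,0,0],[-0.0245,0.002,0.04,0,0,0],[-0.0245,0.002,0.05,0,0,0],[-0.0245,0.002,0.05,0,0,0]]]' 128|grep -E 'pos|force|gap'; python3 -m handwheel '[[[0,0,0.02,0,0,0],[0,0,0.04,0,0,0],[0,0,0.06,0,0,0],[0,0,0.08,0,0,0],[0,0,0.095,0,0,0],[0,0,0.095,0,0,0]]]'|grep -E 'pos|force|gap'
```

```text
ee_pos: [0.6266, -0.0386, 0.1621]
force: [0.0, -0.1, 0.5]
finger_gap: 0.497
ee_pos: [0.6267, -0.0386, 0.0673]
force: [-0.6, -0.4, 0.7]
finger_gap: 0.497
```

```bash
python3 -m handwheel '[[[0.004,0,0,0,0,0],[0.008,0,0,0,0,0],[0.01,0,0,0,0,0],[0.0115,0,0,0,0,0],[0.013,0,0,0,0,0],[0.0145,0,0,0,0,0],[0.016,0,0,0,0,0]]]'|grep -E 'pos|force'; python3 -m handwheel '[[[0.001,0,0,0,0,0],[0.002,0,0,0,0,0]]]'|grep -E 'pos|force'
```

```text
ee_pos: [0.6431, -0.0386, 0.0684]
force: [-1.1, -0.4, 0.3]
ee_pos: [0.6451, -0.0386, 0.0683]
force: [-1.2, -2.0, -0.0]
```

```bash
python3 -m handwheel '[[[0.001,0,0,0,0,0]]]'|grep -E 'pos|force'; python3 -m handwheel '[[[0.001,0,0,0,0,0]]]'|grep -E 'pos|force'; python3 -m handwheel '[[[0.001,0,0,0,0,0]]]'|grep -E 'pos|force'
```

```text
ee_pos: [0.6461, -0.0386, 0.0683]
force: [-0.2, -0.1, -0.0]
ee_pos: [0.6471, -0.0386, 0.0683]
force: [-0.4, 1.0, -0.3]
ee_pos: [0.6474, -0.0386, 0.0682]
force: [-6.7, -0.8, 3.1]
```

```bash
python3 -m handwheel '[[[0.001,0,0,0,0,0]]]'|grep -E 'pos|force'; python3 -m handwheel '[[[0.0005,0,0,0,0,0]]]'|grep -E 'pos|force'
```

```text
ee_pos: [0.6474, -0.0386, 0.0681]
force: [-11.4, -2.9, 4.1]
ee_pos: [0.6474, -0.0386, 0.0681]
force: [-12.2, -2.0, 4.6]
```

I felt the stop firmly at x=0.6474. I'll back off, lift, and check from above that the plate stayed there.

```bash
python3 -m handwheel '[[[-0.003,0,0,0,0,0],[-0.006,0,0,0,0,0],[-0.011,0,0,0,0,0],[-0.013,0,0,0,0,0],[-0.013,0,0,0,0,0]]]'|grep -E 'pos|force'; python3 -m handwheel '[[[0,0,-0.03,0,0,0],[0,0,-0.07,0,0,0],[0,0,-0.11,0,0,0],[0,0,-0.14,0,0,0],[0,0,-0.14,0,0,0]]]'|grep -E 'pos|force'
python3 - <<'E'
from h import *
im,d,c=grab("wrist","w6"); cv2.imwrite("pics/crop4.png",cv2.resize(im[30:210,180:320],(466,600),interpolation=2)); o=ctrl.get_obs();print(o["ee_pos"],o["joint_pos"],q2R(o["tool_rot"])[:2,:2])
E
```

```text
ee_pos: [0.6364, -0.0386, 0.0685]
force: [0.1, 0.3, -0.7]
ee_pos: [0.6382, -0.0389, 0.2132]
force: [0.1, 0.2, -0.6]
[ 0.63725632 -0.03873089  0.21012079] [-2.45832600e-01  5.34287017e-01  1.01591165e+00  6.55726553e-05
  1.58731046e+00 -2.49414841e-01] [[ 0.99998568  0.00358157]
 [ 0.0035853  -0.99999314]]
```

View pics/crop4.png

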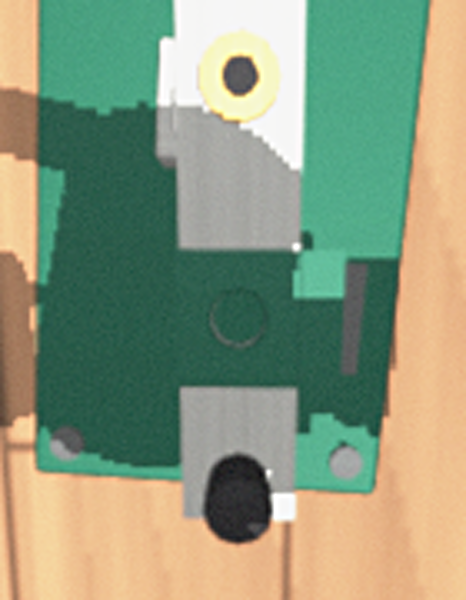

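The crop shows the fork hole (238,317) concentric with the plate hole and the plate against the web. I'll go above the pin and work out the clearances to the small pins beside it.

```bash
python3 - <<'E'
from h import *
im,d,c=load("w6"); print("hole",onz(c,180+238/3.33,30+317/3.33,.098))
a,d,c=load("top0");K=c[0];vv,uu=np.mgrid[0:384,0:512]
X=c[2]+(np.stack([(uu-K[0,2])/K[0,0],(vv-K[1,2])/K[1,1],np.ones_like(uu,float)],-1)*d[...,None])@c[1].T
for n,(x0,x1,y0,y1) in dict(s1=(294,309,205,222),s2=(328,343,183,200)).items():
    q=X[y0:y1,x0:x1].reshape(-1,3); q=q[q[:,2]>.02]; t=q[q[:,2]>q[:,2].max()-.015]; print(n,q[:,2].max(),t.mean(0),q.min(0),q.max(0))
E
python3 -m handwheel '[[[-0.04,0.04,0,0,0,0.15],[-0.08,0.08,0,0,0,0.3],[-0.12,0.12,0,0,0,0.45],[-0.158,0.168,0,0,0,0.6],[-0.158,0.168,0,0,0,0.75],[-0.158,0.168,0,0,0,0.9],[-0.158,0.168,0,0,0,1.05],[-0.158,0.168,0,0,0,1.2],[-0.158,0.168,0,0,0,1.35],[-0.158,0.168,0,0,0,1.5]]]' 70|grep -E 'pos|force'; python3 -m handwheel '[[[0,0,0,0,0,0],[0,0,0,0,0,0],[0,0,0,0,0,0]]]'|grep -E 'pos|rot|gap'
python3 - <<'E'
from h import *
im,d,c=grab("wrist","w7"); o=ctrl.get_obs(); print(o["ee_pos"],o["finger_gap"],q2R(o["tool_rot"])[:2,:2])
h=cv2.cvtColor(im,cv2.COLOR_BGR2HSV); m=cv2.inRange(h,(0,150,70),(7,255,255))|cv2.inRange(h,(173,150,70),(180,255,255))
N,l,s,ce=cv2.connectedComponentsWithStats(m)
for i in range(1,N):
    if s[i,4]>20:
        u,v=ce[i]; print(s[i],ce[i].round(1),onz(c,u,v,.1).round(4),np.median(np.array([pt(c,x,y,d[y,x]) for y,x in np.argwhere(l==i)]),0).round(4))
print("pin px",proj(c,(.479,-.208,.11)))
E
```

```text
hole [0.63686927 0.01800971 0.098     ]
s1 1.3268774569227761 [0.30535305 0.01530904 1.32687746] [ 0.30535305 -0.13371785  0.0351114 ] [0.4991746  0.01530904 1.32687746]
s2 1.3268774569227761 [0.30535305 0.01530904 1.32687746] [ 0.30535305 -0.24587735  0.03650635] [0.57249703 0.01530904 1.32687746]
ee_pos: [0.4786, -0.2068, 0.2067]
force: [-0.7, -0.6, 0.6]
ee_pos: [0.479, -0.207, 0.2078]
tool_rot: [0.0, 0.734, -0.679, -0.0]
finger_gap: 0.726
[ 0.47906592 -0.20707205  0.20799017] 0.7302383875268663 [[ 0.07662944 -0.99705953]
 [-0.99705956 -0.07662962]]
[171 147  12  10  50] [176.3 151.5] [ 0.5027 -0.1209  0.1   ] [ 0.4976 -0.1128  0.0712]
[187 163  11  10  42] [191.7 167.7] [ 0.486  -0.1378  0.1   ] [ 0.4793 -0.1311  0.0713]
[236 165   7  17  97] [238.7 173.4] [ 0.4835 -0.1901  0.1   ] [ 0.4836 -0.1898  0.0996]
[267 165   7  18  96] [270.1 174.2] [ 0.4853 -0.225   0.1   ] [ 0.4843 -0.2253  0.0993]
pin px [254.46880883 180.75699479]
```

Run:
```python
from h import *
im,d,c=load("w7");K=c[0];vv,uu=np.mgrid[0:384,0:512]
X=c[2]+(np.stack([(uu-K[0,2])/K[0,0],(vv-K[1,2])/K[1,1],np.ones_like(uu,float)],-1)*d[...,None])@c[1].T
for z0,z1 in((.104,.116),(.095,.103),(.052,.060)):
    m=(X[...,2]>z0)&(X[...,2]<z1)&(abs(X[...,0]-.48)<.05)&(abs(X[...,1]+.207)<.04)
    q=X[m]; print(z0,len(q),q.mean(0).round(4),q.min(0).round(4),q.max(0).round(4))
    if z0<.1 and z0>.09: print(cv2.minAreaRect((q[:,:2]*1000).astype(np.float32)))
```

```text
0.104 492 [ 0.4831 -0.2072  0.1099] [ 0.469  -0.2206  0.1058] [ 0.4964 -0.194   0.112 ]
0.095 161 [ 0.4837 -0.2068  0.0994] [ 0.4745 -0.228   0.095 ] [ 0.4951 -0.1867  0.1022]
((485.6025085449219, -207.48825073242188), (19.119638442993164, 41.38920974731445), 4.504105567932129)
0.052 1233 [ 0.4886 -0.207   0.056 ] [ 0.4521 -0.2378  0.0521] [ 0.5131 -0.1769  0.0598]
```

```bash
python3 -m handwheel '[[[0,-0.003,0.04,0,0,0.02],[0,-0.003,0.08,0,0,0.02],[0,-0.003,0.11,0,0,0.02],[0,-0.003,0.13,0,0,0.02],[0,-0.003,0.15,0,0,0.02],[0,-0.003,0.165,0,0,0.02],[0,-0.003,0.175,0,0,0.02],[0,-0.003,0.175,0,0,0.02],[0,-0.003,0.175,0,0,0.02]]]'|grep -E 'pos|force|gap'; python3 -m handwheel '[[[0,0,0,0,0,0],[0,0,0,0,0,0],[0,0,0,0,0,0],[0,0,0,0,0,0],[0,0,0,0,0,0],[0,0,0,0,0,0],[0,0,0,0,0,0],[0,0,0,0,0,0]]]' 255 32|grep -E 'pos|force|gap'
```

```text
ee_pos: [0.4824, -0.2071, 0.0338]
force: [0.3, -0.4, 0.3]
finger_gap: 0.723
ee_pos: [0.4824, -0.2071, 0.034]
force: [-1.7, 0.5, 6.4]
finger_gap: 0.373
```

The gap is 33 mm, so both buttons are pressed (34 mm over both when pressed). I'll lift.

```bash
python3 -m handwheel '[[[0,0,-0.01,0,0,0],[0,0,-0.025,0,0,0],[0,0,-0.05,0,0,0],[0,0,-0.08,0,0,0],[0,0,-0.11,0,0,0],[0,0,-0.14,0,0,0],[0,0,-0.17,0,0,0],[0,0,-0.17,0,0,0],[0,0,-0.17,0,0,0]]]'|grep -E 'pos|force|gap'; python3 -m handwheel '[[[0,0,0,0,0,0],[0,0,0,0,0,0]]]'|grep -E 'force|gap';python3 - <<'E'
from h import *
im,d,c=grab("scene","s3"); o=ctrl.get_obs(); p=o["ee_pos"];Rt=q2R(o["tool_rot"]);print(p,o["force"],o["finger_gap"],Rt[:2,:2])
K=c[0];vv,uu=np.mgrid[0:384,0:512]
X=c[2]+(np.stack([(uu-K[0,2])/K[0,0],(vv-K[1,2])/K[1,1],np.ones_like(uu,float)],-1)*d[...,None])@c[1].T
Q=(X-p)@Rt
m=(abs(Q[...,0])<.03)&(abs(Q[...,1])<.03)&(Q[...,2]<.06)&(Q[...,2]>-.11)&(d>0)
q=Q[m]
for z in np.arange(-.07,.06,.005):
    s=q[(q[:,2]>z)&(q[:,2]<=z+.005)]
    if len(s): print(round(z,3),len(s),s.min(0).round(4),s.max(0).round(4),((s.min(0)+s.max(0))/2)[:2].round(4))
x,y=proj(c,p).astype(int); cv2.imwrite("pics/s3c.png",cv2.resize(im[max(0,y-70):y+50,x-80:x+80],(800,600)))
E
```

```text
ee_pos: [0.4818, -0.2067, 0.2031]
force: [-0.1, -0.5, -2.1]
finger_gap: 0.371
force: [-0.0, -0.7, -1.9]
finger_gap: 0.368
[ 0.48174481 -0.2067042   0.20220131] [-0.00223042 -0.77736145 -1.97149629] 0.3732445664963001 [[ 0.05420426 -0.99852799]
 [-0.99852873 -0.05420703]]
-0.07 65 [-0.0299 -0.0139 -0.0699] [ 0.0299  0.0025 -0.0651] [ 0.     -0.0057]
-0.065 58 [-0.0285 -0.014  -0.0648] [ 0.0297  0.003  -0.06  ] [ 0.0006 -0.0055]
-0.06 56 [-0.03   -0.0148 -0.0599] [ 0.0296 -0.0029 -0.0551] [-0.0002 -0.0088]
-0.055 54 [-0.0295 -0.0156 -0.0549] [ 0.0288 -0.0057 -0.05  ] [-0.0003 -0.0106]
-0.05 54 [-0.0295 -0.0148 -0.05  ] [ 0.03    0.0095 -0.0452] [ 0.0002 -0.0026]
-0.045 63 [-0.0289 -0.014  -0.045 ] [ 0.0299  0.0063 -0.0401] [ 0.0005 -0.0039]
-0.04 44 [-0.0274 -0.0138 -0.0399] [ 0.0257 -0.0051 -0.0351] [-0.0008 -0.0095]
-0.035 20 [-0.0079 -0.0141 -0.0347] [ 0.0112 -0.0039 -0.0302] [ 0.0016 -0.009 ]
-0.03 62 [-0.0182 -0.0209 -0.03  ] [ 0.0168  0.0052 -0.0251] [-0.0007 -0.0078]
-0.025 16 [-0.0098 -0.0181 -0.0248] [ 0.0166  0.0018 -0.0213] [ 0.0034 -0.0081]
-0.02 4 [ 0.0003 -0.0101 -0.0174] [ 0.007  -0.0039 -0.015 ] [ 0.0036 -0.007 ]
-0.015 14 [-0.0079 -0.0094 -0.0149] [ 0.0077  0.0002 -0.0101] [-0.0001 -0.0046]
-0.01 13 [-0.0053 -0.0077 -0.0097] [ 0.008  -0.0024 -0.0053] [ 0.0014 -0.0051]
-0.005 13 [-0.005  -0.0101 -0.0046] [ 0.0072 -0.0005 -0.0003] [ 0.0011 -0.0053]
0.0 18 [-0.007  -0.0094  0.    ] [0.0067 0.0042 0.0049] [-0.0002 -0.0026]
0.005 15 [-0.0041 -0.0098  0.0051] [ 0.0073 -0.0002  0.0099] [ 0.0016 -0.005 ]
0.01 13 [-0.0071 -0.0086  0.011 ] [0.0066 0.0029 0.0148] [-0.0002 -0.0029]
0.015 14 [-0.0064 -0.0086  0.0154] [0.0064 0.0032 0.0198] [ 0.     -0.0027]
0.02 5 [-0.0026 -0.0073  0.0218] [ 0.0049 -0.001   0.0235] [ 0.0011 -0.0042]
0.025 6 [-0.004  -0.0058  0.026 ] [ 0.003  -0.0013  0.0297] [-0.0005 -0.0035]
0.03 1 [ 0.0012 -0.0015  0.0303] [ 0.0012 -0.0015  0.0303] [ 0.0012 -0.0015]
```

The pin hangs upright in the grip, with its collar's underside 22 mm above the TCP, its axis at about (0,-1) mm in the tool frame, and no balls standing out. I'll carry it over the fork.

```bash
python3 -m handwheel '[[[-0.035,-0.027,0,0,0,-0.14],[-0.07,-0.054,0,0,0,-0.28],[-0.105,-0.081,0,0,0,-0.42],[-0.14,-0.108,0,0,0,-0.56],[-0.175,-0.136,0,0,0,-0.7],[-0.2,-0.155,0,0,0,-0.84],[-0.215,-0.167,0,0,0,-0.98],[-0.215,-0.167,0,0,0,-1.12],[-0.215,-0.167,0,0,0,-1.26],[-0.215,-0.167,0,0,0,-1.4]]]'|grep -E 'pos|force|gap'; python3 -m handwheel '[[[0,0,0,0,0,-0.117],[0,0,0,0,0,-0.117],[0,0,0,0,0,-0.117],[0,0,0,0,0,-0.117]]]'|grep -E 'force|gap';python3 - <<'E'
from h import *
o=ctrl.get_obs(); print(o["ee_pos"],o["tool_rot"],o["force"],o["finger_gap"],q2R(o["tool_rot"])[:2,0])
im,d,c=grab("scene","s4"); o=ctrl.get_obs(); p=o["ee_pos"];Rt=q2R(o["tool_rot"]);print(p,o["force"],o["finger_gap"],Rt[:2,:2])
K=c[0];vv,uu=np.mgrid[0:384,0:512]
X=c[2]+(np.stack([(uu-K[0,2])/K[0,0],(vv-K[1,2])/K[1,1],np.ones_like(uu,float)],-1)*d[...,None])@c[1].T
Q=(X-p)@Rt
m=(abs(Q[...,0])<.03)&(abs(Q[...,1])<.03)&(Q[...,2]<.05)&(Q[...,2]>-.11)&(d>0)
q=Q[m]
# camera dir seen in tool frame: fit axis from silhouette mid
v=(c[2]-p)@Rt; v[2]=0; v/=np.linalg.norm(v); w=np.array([-v[1],v[0],0])
for z in np.arange(-.015,.035,.005):
    s=q[(q[:,2]>z)&(q[:,2]<=z+.005)]
    if len(s)>3:
        l=s@w; n=(s@v).max(); print(round(z,3),len(s),"lateral",l.min().round(4),l.max().round(4),"near",n.round(4)," axis",(((l.min()+l.max())/2)*w+(n-.008)*v)[:2].round(4))
x,y=proj(c,p).astype(int); cv2.imwrite("pics/s4c.png",cv2.resize(im[y-80:y+70,x-100:x+100],(800,600),interpolation=2))
E
```

```text
ee_pos: [0.6371, 0.0171, 0.2023]
force: [-0.9, 0.3, -2.9]
finger_gap: 0.37
force: [-0.3, 0.6, -2.0]
finger_gap: 0.369
[0.63715088 0.01678523 0.20302918] [-4.63195631e-05  9.99999533e-01 -9.23481823e-04 -2.81870835e-04] [-0.30693385  0.62286276 -1.97538833] 0.3685081200580911 [ 0.99999814 -0.00184694]
[0.63718335 0.01678472 0.20315806] [-1.29466937 -0.01486561 -1.59890631] 0.37916498993796316 [[ 0.99999902 -0.00136283]
 [-0.00136281 -0.99999907]]
-0.015 14 lateral -0.0077 0.0057 near 0.0107  axis [0.0026 0.0012]
-0.01 13 lateral -0.0078 0.0057 near 0.01  axis [0.0022 0.0006]
-0.005 13 lateral -0.0079 0.0056 near 0.0097  axis [0.002  0.0003]
0.0 15 lateral -0.0081 0.0055 near 0.0105  axis [0.0027 0.0008]
0.005 12 lateral -0.0081 0.0055 near 0.0104  axis [0.0027 0.0007]
0.01 12 lateral -0.0083 0.0054 near 0.0106  axis [0.0029 0.0008]
0.015 12 lateral -0.0083 0.0054 near 0.0086  axis [ 0.0015 -0.0006]
0.02 6 lateral -0.0039 0.0053 near 0.0084  axis [-0.0002  0.0008]
0.025 5 lateral -0.004 0.0029 near 0.0059  axis [-0.0012 -0.0018]
```

```bash
python3 -m handwheel '[[[-0.0005,-0.001,0.02,0,0,0],[-0.0005,-0.001,0.04,0,0,0],[-0.0005,-0.001,0.055,0,0,0],[-0.0005,-0.001,0.066,0,0,0],[-0.0005,-0.001,0.066,0,0,0],[-0.0005,-0.001,0.066,0,0,0]]]'|grep -E 'pos|force|gap'; python3 -m handwheel '[[[0,0,0.003,0,0,0],[0,0,0.006,0,0,0],[0,0,0.009,0,0,0],[0,0,0.011,0,0,0]]]'|grep -E 'pos|force|gap'
```

```text
ee_pos: [0.637, 0.0178, 0.1379]
force: [0.4, -0.4, -2.4]
finger_gap: 0.37
ee_pos: [0.6367, 0.0178, 0.1261]
force: [-1.1, -0.4, -2.4]
finger_gap: 0.374
```

```bash
python3 -m handwheel '[[[0,0,0.002,0,0,0],[0,0,0.004,0,0,0],[0,0,0.006,0,0,0]]]'|grep -E 'pos|force'; python3 -m handwheel '[[[0,0,0.002,0,0,0],[0,0,0.004,0,0,0]]]'|grep -E 'pos|force';python3 -m handwheel '[[[0,0,0.002,0,0,0],[0,0,0.004,0,0,0]]]'|grep -E 'pos|force'
```

```text
ee_pos: [0.6367, 0.0178, 0.1202]
force: [-0.4, -0.8, -1.9]
ee_pos: [0.6367, 0.0178, 0.1162]
force: [0.5, -0.2, -2.5]
ee_pos: [0.6367, 0.0178, 0.1122]
force: [0.4, -0.0, -1.6]
```

```bash
python3 -m handwheel '[[[0,0,0.002,0,0,0],[0,0,0.004,0,0,0]]]'|grep -E 'pos|force'; python3 -m handwheel '[[[0,0,0.002,0,0,0],[0,0,0.004,0,0,0]]]'|grep -E 'pos|force';python3 -m handwheel '[[[0,0,0.002,0,0,0],[0,0,0.004,0,0,0]]]'|grep -E 'pos|force'
```

```text
ee_pos: [0.6367, 0.0178, 0.1082]
force: [-0.7, -0.1, -1.4]
ee_pos: [0.6367, 0.0178, 0.1042]
force: [-0.7, -0.9, -1.8]
ee_pos: [0.6367, 0.0178, 0.1002]
force: [0.2, -0.1, -2.0]
```

```bash
python3 -m handwheel '[[[0,0,0.002,0,0,0],[0,0,0.004,0,0,0]]]'|grep -E 'pos|force'; python3 -m handwheel '[[[0,0,0.002,0,0,0],[0,0,0.004,0,0,0]]]'|grep -E 'pos|force|gap'
```

```text
ee_pos: [0.6367, 0.0178, 0.0962]
force: [-0.1, 0.1, -1.3]
ee_pos: [0.6367, 0.0178, 0.0922]
force: [-0.6, -0.5, -0.7]
finger_gap: 0.372
```

Going down freely. Home is expected at z≈0.076.

```bash
python3 -m handwheel '[[[0,0,0.002,0,0,0],[0,0,0.004,0,0,0]]]'|grep -E 'pos|force'; python3 -m handwheel '[[[0,0,0.002,0,0,0],[0,0,0.004,0,0,0]]]'|grep -E 'pos|force';python3 -m handwheel '[[[0,0,0.002,0,0,0],[0,0,0.004,0,0,0]]]'|grep -E 'pos|force'; python3 -m handwheel '[[[0,0,0.0015,0,0,0],[0,0,0.002,0,0,0]]]'|grep -E 'pos|force'
```

```text
ee_pos: [0.6367, 0.0178, 0.0882]
force: [0.2, 0.0, -1.8]
ee_pos: [0.6367, 0.0178, 0.0842]
force: [0.2, -0.1, -3.2]
ee_pos: [0.6367, 0.0178, 0.0802]
force: [-1.1, -0.1, -2.0]
ee_pos: [0.6366, 0.0178, 0.0781]
force: [-0.3, 0.9, -1.6]
```

```bash
python3 -m handwheel '[[[0,0,0.001,0,0,0]]]'|grep -E 'pos|force';python3 -m handwheel '[[[0,0,0.001,0,0,0]]]'|grep -E 'pos|force';python3 -m handwheel '[[[0,0,0.001,0,0,0]]]'|grep -E 'pos|force'
```

```text
ee_pos: [0.6368, 0.0178, 0.0774]
force: [-0.7, 0.5, -2.2]
ee_pos: [0.6368, 0.0178, 0.0764]
force: [-0.1, -0.5, -1.5]
ee_pos: [0.6368, 0.0178, 0.076]
force: [-3.5, 0.4, 7.0]
```

```bash
python3 -m handwheel '[[[0,0,0.0005,0,0,0],[0,0,0.0005,0,0,0]]]'|grep -E 'pos|force'
python3 - <<'E'
from h import *
im,d,c=grab("scene","s5"); o=ctrl.get_obs(); p=o["ee_pos"];Rt=q2R(o["tool_rot"])
K=c[0];vv,uu=np.mgrid[0:384,0:512]
X=c[2]+(np.stack([(uu-K[0,2])/K[0,0],(vv-K[1,2])/K[1,1],np.ones_like(uu,float)],-1)*d[...,None])@c[1].T
x,y=proj(c,(.6367,.018,.1)).astype(int); print(x,y,o["force"])
cv2.imwrite("pics/s5c.png",cv2.resize(im[y-45:y+45,x-60:x+60],(800,600),interpolation=2))
E
```

```text
ee_pos: [0.6368, 0.0177, 0.076]
force: [-3.9, 0.1, 5.3]
277 207 [-3.65394249 -0.48176559  6.53551615]
```

View pics/s5c.png

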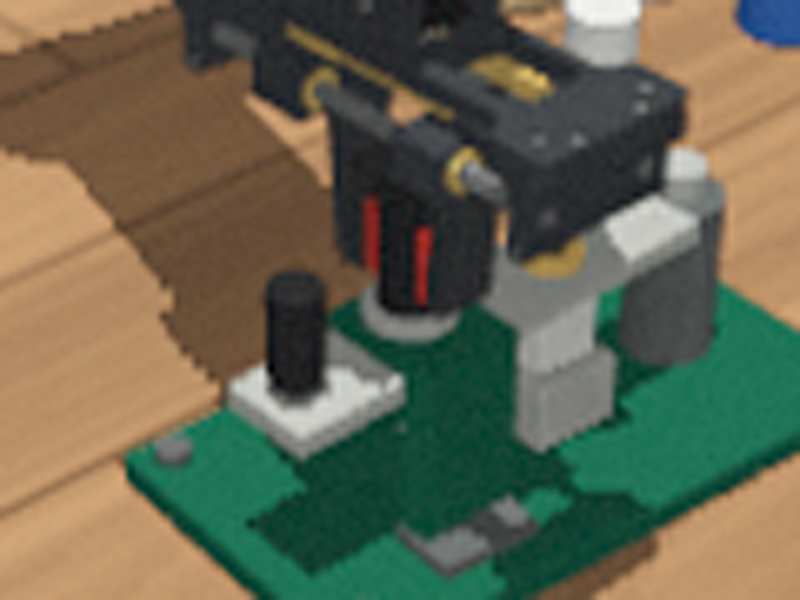

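The picture shows the collar (410,310) sitting on the fork head with the buttons still squeezed. One light press first, to be sure it is home, and then I'll release.

```bash
python3 -m handwheel '[[[0.0003,0,0.0007,0,0,0],[0.0003,0,0.0007,0,0,0]]]'|grep -E 'pos|force|gap'; python3 -m handwheel '[[[0,0,0,0,0,0],[0,0,0,0,0,0],[0,0,0,0,0,0],[0,0,0,0,0,0],[0,0,0,0,0,0]]]' 90|grep -E 'pos|force|gap'
```

```text
ee_pos: [0.6369, 0.0178, 0.0759]
force: [-6.3, -0.3, 11.4]
finger_gap: 0.373
ee_pos: [0.6371, 0.0178, 0.074]
force: [1.0, 0.2, -0.7]
finger_gap: 0.645
```

```bash
python3 -m handwheel '[[[0,0,-0.01,0,0,0],[0,0,-0.03,0,0,0],[0,0,-0.06,0,0,0],[0,0,-0.1,0,0,0],[0,0,-0.14,0,0,0],[0,0,-0.15,0,0,0],[0,0,-0.15,0,0,0],[0,0,-0.15,0,0,0]]]'|grep -E 'pos|force|gap'
python3 - <<'E'
from h import *
im,d,c=grab("wrist","w9"); K=c[0];vv,uu=np.mgrid[0:384,0:512]
X=c[2]+(np.stack([(uu-K[0,2])/K[0,0],(vv-K[1,2])/K[1,1],np.ones_like(uu,float)],-1)*d[...,None])@c[1].T
for n,z0,z1 in(("cap",.147,.157),("buttons",.137,.1455),("collar",.1005,.108),("fork",.094,.1)):
    m=(X[...,2]>z0)&(X[...,2]<z1)&(abs(X[...,0]-.637)<.03)&(abs(X[...,1]-.018)<.03)
    q=X[m]
    if len(q): print(n,len(q),np.median(q,0).round(4),q.min(0).round(4),q.max(0).round(4))
m=(X[...,2]>.083)&(X[...,2]<.092)&(abs(X[...,0]-.637)<.04)&(X[...,1]<-.008)&(X[...,1]>-.02); q=X[m]; print("plate x near fork",q.min(0),q.max(0))
h=cv2.cvtColor(im,cv2.COLOR_BGR2HSV); r=cv2.inRange(h,(0,150,50),(7,255,255))|cv2.inRange(h,(173,150,50),(180,255,255))
q=X[(r>0)&(X[...,2]>.1)]; print("red",len(q),q.min(0).round(4),q.max(0).round(4))
b,_,cb=grab("scene","s6"); t,_,ct=grab("top","top6")
cv2.imwrite("pics/fin.png",np.hstack([cv2.resize(im[20:240,140:360],(400,400)),cv2.resize(b[120:280,200:360],(400,400))]))
E
```

```text
ee_pos: [0.6365, 0.0179, 0.2229]
force: [-0.3, -0.4, -0.1]
finger_gap: 0.648
cap 584 [0.637 0.018 0.152] [0.6231 0.0048 0.1482] [0.6499 0.0312 0.1545]
buttons 199 [0.6411 0.0182 0.1417] [0.6164 0.0103 0.137 ] [0.6575 0.0298 0.144 ]
collar 202 [0.6358 0.0283 0.104 ] [0.6208 0.0139 0.1012] [0.6531 0.0351 0.108 ]
fork 581 [0.6543 0.0317 0.0981] [ 0.6164 -0.0039  0.0959] [0.667  0.0402 0.1   ]
plate x near fork [ 0.61681021 -0.01990084  0.08605912] [ 0.65571253 -0.00800465  0.09016767]
red 193 [0.6174 0.0104 0.1175] [0.6575 0.0356 0.3497]
```

The numbers agree: the cap top is at 0.152 (fork 0.098 + 54 mm), the buttons span about 41 mm so they are free, and the collar top is at 0.104. I'll hand in.

Run:
```python
from plant import ctrl
o=ctrl.get_obs(); print(o["time_s"],o["force"]); print(ctrl.sign_off())
```

```text
26.7 [ 0.15031184 -0.23120242 -0.18166704]
the job is handed in; nothing more can be done
None
```

The plate is against the fork's stop, and the red-button pin is fully home through fork and plate. I handed the job in at 26.7 s; no verdict is reported.

- **Plate, first try:** it slipped back about 7 mm at the hole when I withdrew. The real fingertips end about 36 mm short of the reported TCP, so they were only skimming the top of the knob. I measured that offset and corrected for it.
- **Plate, second try:** it met the stop at about 12 N at the knob, roughly 17 N at the stop by the 1.4 factor. That is above the 5–10 N called ample but below the 30 N limit. The picture afterwards showed the plate and fork holes concentric.
- **Pin:** I took the pin by squeezing both buttons, with a gap of about 33 mm. It went down freely until the collar seated, and I finished with one press of about 11 N.
- **Last checks (by depth readings):**
  - The cap top is at 152 mm, as expected with the collar on the 98 mm fork.
  - The collar top is at 104 mm.
  - The buttons are back out to about 41 mm.
  - The gripper is clear, with no force on it.
- **Not checked:** I did not see the balls under the fork; the sprung buttons imply they are out. My last picture could not be viewed because the limit was reached, so the bench was not looked at again. The moves kept clear of the blue pin and the bystanders.

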